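# Load and close a pneumatic frame clamp

### The job

Clear the dark offcut off the bed of the frame clamp into the plywood scrap bin, then lay the two notched side rails in the bed, one along the fence and one along the ram bar with their notches up, and drop every crosspiece on the bench into its own pair of opposite notches so it sits flush. When the whole frame is in, tilt the valve's sprung lever fully over towards the fence, hold it there for about two seconds so that the ram closes the joints, and let it spring back upright. Leave the glue bottle and the varnish tin where they stand.

Things in the scene. Friction and masses are not known exactly. Their poses are not given: they have to be found in the camera images.
- jig: Frame clamp, fixed. Steel plate x -105 to 165, y -125 to 125 mm, top (the bed) at z 12. Origin: bench height under the bed's middle. +x from fence to cylinder (away from robot), y along the fence. Walls 14 mm high above the bed: fence inner face x -79, end stops inner faces y +-108. Cylinder block x 129 to 163, y -85 to 35, top z 54 (gauge 67); valve x 114 to 158, y 68 to 108, top z 62.
- ram_face (a point): Middle of the ram bar's face (bar 204 mm long, 14 mm high, low over the bed), at x +79 mm of the clamp with the lever upright. Tilting the lever towards the fence brings it 23 mm per rad towards the fence (10 mm at full tilt); it goes back when the lever is let go. A rail may lie anywhere in its lane, touching fence or bar or some mm off.
- lever (a joint): Hand lever of the valve, rad: 0 upright (spring-centred); positive tilts its knob towards the fence (-x of the clamp) and closes the ram, negative backs the ram off. Stops at +-0.45; fully over is beyond 0.36. Spring 1.0 N m/rad: about 5 N at the knob at full tilt. The hinge line runs along y of the clamp through x 136, y 88, z 62 mm of the clamp.
- lever_knob (a point): Centre of the black ball knob (32 mm diameter) on top of the lever's 10 mm rod, 96 mm from the hinge, 158 mm above the bench when upright.
- stile1: Side rail, brown wood, 210 long (x) x 28 wide (y) x 40 mm high. Origin: centre of the underside. Four notches across the top, 31 mm wide, floor 26 mm above the underside, centred at x -76.5, -25.5, 25.5, 76.5. Starts on the bench notches up. In the bed it lies along y of the clamp, 3 mm free at each end; either rail, either side, either way round.
- stile2: The other side rail, identical to stile1.
- rung1: Crosspiece, brown wood, 146 long (x) x 26 wide (y) x 20 mm high, may be absent. Origin: centre of the underside. The 28 mm ends are undercut by 6 mm (14 thick) and rest on the notch floors; the 90 mm middle hangs between the rails. Seated: along x of the clamp, origin 32 mm above the bench, top flush with the rails. All alike, any free pair of notches will do. Starts undercuts down.
- rung2: Crosspiece, brown wood, 146 long (x) x 26 wide (y) x 20 mm high, may be absent. Origin: centre of the underside. The 28 mm ends are undercut by 6 mm (14 thick) and rest on the notch floors; the 90 mm middle hangs between the rails. Seated: along x of the clamp, origin 32 mm above the bench, top flush with the rails. All alike, any free pair of notches will do. Starts undercuts down.
- rung3: Crosspiece, brown wood, 146 long (x) x 26 wide (y) x 20 mm high, may be absent. Origin: centre of the underside. The 28 mm ends are undercut by 6 mm (14 thick) and rest on the notch floors; the 90 mm middle hangs between the rails. Seated: along x of the clamp, origin 32 mm above the bench, top flush with the rails. All alike, any free pair of notches will do. Starts undercuts down.
- rung4: Crosspiece, brown wood, 146 long (x) x 26 wide (y) x 20 mm high, may be absent. Origin: centre of the underside. The 28 mm ends are undercut by 6 mm (14 thick) and rest on the notch floors; the 90 mm middle hangs between the rails. Seated: along x of the clamp, origin 32 mm above the bench, top flush with the rails. All alike, any free pair of notches will do. Starts undercuts down.
- offcut: Dark rebated offcut, 130 long (x) x 30 wide (y) x 22 mm high: lower 12 mm full width, upper 10 mm 18 mm wide (y -3 to 15). Origin: centre of the underside. Starts lying on the bed across both lanes.
- bin: Open plywood scrap bin, fixed, 120 (x) x 190 (y) x 50 mm high, walls and floor 6 mm. Origin: centre of the underside.
- glue: White glue bottle with red cap, 68 mm diameter, 170 high; leave alone. Origin: centre of the underside.
- varnish: Dark varnish tin, 90 mm diameter, 110 high; leave alone. Origin: centre of the underside.

How it is judged (in metres and radians):
On the way, in this order (a step that is already met when the one before it is completed fails the run):
1. the offcut is in the scrap bin (x of offcut in the frame of bin between -0.055 and 0.055 m and y of offcut in the frame of bin between -0.09 and 0.09 m and z of offcut in the frame of bin below 0.035 m), for 0.2 s.
2. both side rails lie in the bed, notches up, one on the fence side and one on the ram side (((x of stile1 in the frame of jig between -0.073 and -0.05 m and y of stile1 in the frame of jig between -0.007 and 0.007 m and z of stile1 in the frame of jig between 0.008 and 0.017 m and angle between the x axis of each of stile1, stile2 and the y axis of jig, either way round below 0.06 rad and angle between each of stile1, stile2's own z axis and vertical below 0.08 rad and x of stile2 in the frame of jig between 0.05 and 0.073 m and y of stile2 in the frame of jig between -0.007 and 0.007 m and z of stile2 in the frame of jig between 0.008 and 0.017 m) or (x of stile2 in the frame of jig between -0.073 and -0.05 m and y of stile2 in the frame of jig between -0.007 and 0.007 m and z of stile2 in the frame of jig between 0.008 and 0.017 m and angle between the x axis of each of stile2, stile1 and the y axis of jig, either way round below 0.06 rad and angle between each of stile2, stile1's own z axis and vertical below 0.08 rad and x of stile1 in the frame of jig between 0.05 and 0.073 m and y of stile1 in the frame of jig between -0.007 and 0.007 m and z of stile1 in the frame of jig between 0.008 and 0.017 m))), for 0.2 s.
3. every crosspiece is seated in a pair of opposite notches (((x of stile1 in the frame of jig between -0.073 and -0.05 m and y of stile1 in the frame of jig between -0.007 and 0.007 m and z of stile1 in the frame of jig between 0.008 and 0.017 m and angle between the x axis of each of stile1, stile2 and the y axis of jig, either way round below 0.06 rad and angle between each of stile1, stile2's own z axis and vertical below 0.08 rad and x of stile2 in the frame of jig between 0.05 and 0.073 m and y of stile2 in the frame of jig between -0.007 and 0.007 m and z of stile2 in the frame of jig between 0.008 and 0.017 m) or (x of stile2 in the frame of jig between -0.073 and -0.05 m and y of stile2 in the frame of jig between -0.007 and 0.007 m and z of stile2 in the frame of jig between 0.008 and 0.017 m and angle between the x axis of each of stile2, stile1 and the y axis of jig, either way round below 0.06 rad and angle between each of stile2, stile1's own z axis and vertical below 0.08 rad and x of stile1 in the frame of jig between 0.05 and 0.073 m and y of stile1 in the frame of jig between -0.007 and 0.007 m and z of stile1 in the frame of jig between 0.008 and 0.017 m)) and x of rung1 in the frame of jig between -0.015 and 0.015 m and y of rung1 in the frame of jig between -0.09 and 0.09 m and z of rung1 in the frame of jig between 0.027 and 0.037 m and angle between the x axis of each of rung1, rung2, rung3, rung4 and the x axis of jig, either way round below 0.15 rad and angle between each of rung1, rung2, rung3, rung4's own z axis and vertical below 0.08 rad and x of rung2 in the frame of jig between -0.015 and 0.015 m and y of rung2 in the frame of jig between -0.09 and 0.09 m and z of rung2 in the frame of jig between 0.027 and 0.037 m and x of rung3 in the frame of jig between -0.015 and 0.015 m and y of rung3 in the frame of jig between -0.09 and 0.09 m and z of rung3 in the frame of jig between 0.027 and 0.037 m and x of rung4 in the frame of jig between -0.015 and 0.015 m and y of rung4 in the frame of jig between -0.09 and 0.09 m and z of rung4 in the frame of jig between 0.027 and 0.037 m), for 0.3 s.
4. the lever is held fully over towards the fence for about two seconds, with the frame in (all of step 3 and value of joint lever above 0.36 rad), for 1.5 s.
5. the lever has sprung back upright (value of joint lever between -0.06 and 0.06 rad), for 0.2 s.
At the end, for the whole second after the job is handed in: Offcut in the bin; rails flat in the bed, notches up, within 7 mm lengthwise and 0.06 rad; every crosspiece seated (height within 5 mm, level within 0.08 rad); joints closed: rail centre lines under 123.5 mm apart (118 is dead tight); lever upright within 0.06 rad; all at rest (all of step 1 and all of step 3 and all of step 5 and horizontal distance between stile1 and stile2 below 0.1235 m and linear speed of each of stile1, stile2, rung1, rung2, rung3, rung4, offcut below 0.02 m/s); the robot touches nothing.
It fails at once if the glue bottle is knocked over or shifted by more than 5 cm (distance of glue from where it was at the start of the episode above 0.05 m or angle between glue's own z axis and vertical above 0.5 rad).
It fails at once if the varnish tin is knocked over or shifted by more than 5 cm (distance of varnish from where it was at the start of the episode above 0.05 m or angle between varnish's own z axis and vertical above 0.5 rad).
Of rung1, rung2, rung3, rung4 only 2 to 4 are there at a start; the rules pass over those that are not, and their reading is None.
At some moment in a run one of rung1, rung2, rung3, rung4, offcut may be knocked a few centimetres aside while the robot is not near it.
Once in a run the grip may slacken for a moment while it holds something.
It also fails if it takes over 210 s, if anything falls off the work surface, if the arm or the gripper's body presses on something with over 40 N, if the wrist force passes 120 N, or if a joint passes its speed limit or range.

### The arm

A 6-joint arm with a two-finger parallel gripper is mounted at the origin on the work surface. World frame = base frame: x ahead of the robot, y to its left, z up, the work surface at z = 0. Lengths are in mm, angles in rad, forces in N, time in s.
With the tool pointing down it reaches from about 350 to 875 mm from the base axis. Payload 4.2 kg.
Tool frame: the origin (TCP) lies between the finger pads; the fingertips stand 8 mm ahead of it and the grasp point (between the pads) lies 11 mm behind it; z points along the fingers, y is the line along which they close (so a half turn about z gives the same grasp; the last joint's range is limited). The gripper opens to 85 mm and grips with 20 to 120 N. Pads are 22 mm wide; open, the fingers measure 114 mm over their backs; the gripper's body (76 mm by 85 mm) begins 54 mm behind the grasp point. The pads swing forward as they close: fully open they stand 13 mm farther back than shut.
Start: joints at [0.259, 0.385, 0.008, 0, -1.194, -0.259], TCP at [624.979, 0.025, 239.312] pointing down, gripper open.
Joint ranges: [-3.14, 3.14], [-1.21, 2.06], [-1.07, 1.41], [-3.16, 2.05], [-2.99, -0.16], [-3.1, 3.1]. Speed limits (rad/s): [2.79, 2.79, 3.14, 3.14, 3.14, 3.14].

### API

Orientations are given as a unit quaternion [w, x, y, z].
In Python, from cell import bot gives the robot as it stands.
- The arm moves only by the tool send_path, called after "Emit:" as name(argument=value, ...), one argument or row to a line, values as JSON. Schema: {"type":"object","properties":{"plan":{"type":"array","items":{"type":"array","prefixItems":[{"type":"array","items":{"type":"number"},"minItems":3,"maxItems":3},{"type":"array","items":{"type":"number"},"minItems":3,"maxItems":3}],"minItems":2,"maxItems":2},"minItems":1,"maxItems":12},"jaw":{"type":"number"},"grip_n":{"type":"number"},"only":{"type":"string"},"quiet":{"type":"boolean"},"lines":{"type":"string"}},"required":["plan"],"additionalProperties":false}. plan is a list of rows, 1 to 12 of them, each written [[dx, dy, dz], [rx, ry, rz]]: dx, dy, dz in shares of the most that a row can go, 1 being 62.5 mm, then a rotation vector rx, ry, rz in a scale on which 1.0 is 4 rad; each row shifts and turns the commanded pose from where the row before left it, along the tool's axes as they then stand; what a row does not reach is not made up. A row lasts 1/8 s, in which the tool goes at most 62.5 mm and 0.188 rad, less where a joint would pass 70% of its speed; a pose out of reach is approached as far as the arm can. jaw is the finger opening in mm, set as the call begins (left out keeps the last). The fingers move at their own pace and stop on an object; grip_n is the grip in N (left out, the last holds). Time passes only in rows, so rows that do not move let the fingers close. The tool returns the time, the measured TCP pose, the force, the opening and the grip force at its end. only (a regular expression) keeps the lines of the reply that match it, lines (a string "A,B") keeps lines A to B, and quiet returns only ok. A shift or turn number past 1, either way, is cut back to 1. Input that does not fit is refused with a message, and nothing moves.
- bot.read_state(): the state, without advancing time (a new reading comes with each control period).
- bot.grab_frame(name): name is "scene" or "side" or "wrist"; returns the picture (400x640x3 uint8, red, green, blue); there is no depth.
- bot.camera_info(name): a dict with "fx", "fy", "cx", "cy" (pixels), "view" (4x4, takes a point from world to camera coordinates). Camera axes: x right, y up, looking along -z (the intrinsics and any distortion apply to the point x, -y, -z); pixel columns grow to the right and rows downward; lengths in mm; the calibration is good to about 2 mm. The wrist camera is an equidistant fisheye: a pixel r from the principal point sees the ray r / f radians off the axis. A picture is of the moment at which its call begins: read the wrist's pose just before it. camera_info takes no time and is no camera call; for the wrist camera it gives the pose at the moment of the call.
- bot.hand_in(): hands the job in; it is judged then, once.
The state is a dict: "t": time; "joint_pos": joint angles; "joint_vel": joint speeds; "joint_torque": joint torques, N m; "tool_pos": TCP position; "tcp_rot": TCP orientation; "force": force on the tool from outside, world axes, zero at the start; "moment": the same for the moment, N m; "width": finger opening in mm; "grasp_force": force on a finger pad.
Only numpy, scipy, OpenCV 4.12 (cv2) and the standard library are available. Lean on these libraries where they do the work, as an engineer would, in place of code of your own. Each camera call takes 0.05 s, during which the arm holds its last target. There are 200 camera calls.

## Working session

There is one attempt and no reset: what is moved stays moved. The work goes in short steps, Python scripts to look and compute and a tool call to move; the robot and the scene stay as the last step left them, time stands still between calls to the robot, and variables do not carry over. Pictures are saved under pics/ and viewed, at most 16 in all, crops included, and the job is handed in when it is done.

```bash
ls; mkdir -p pics
```

Create h.py:
```python
from cell import bot
import cv2,numpy as np
from scipy.spatial.transform import Rotation as R
def snap(n,f):
    ci=bot.camera_info(n); im=bot.grab_frame(n)
    cv2.imwrite('pics/'+f,im[:,:,::-1]); np.savez('pics/'+f[:-4],im=im,**{k:np.array(ci[k]) for k in('fx','fy','cx','cy','view')})
    return im,ci
def ray(ci,u,v,fish=False):
    x=(u-float(ci['cx']))/float(ci['fx']); y=(v-float(ci['cy']))/float(ci['fy'])
    if fish:
        r=np.hypot(x,y); s=np.sinc(r/np.pi); d=np.array([x*s,y*s,np.cos(r)])
    else: d=np.array([x,y,1.])
    d=d*[1,-1,-1]; V=np.array(ci['view']); return -V[:3,:3].T@V[:3,3], V[:3,:3].T@d
def hit(ci,u,v,z,fish=False):
    o,d=ray(ci,u,v,fish); return o+d*(z-o[2])/d[2]
def proj(ci,p):
    V=np.array(ci['view']); c=(V[:3,:3]@np.array(p,float)+V[:3,3])*[1,-1,-1]
    return float(ci['cx'])+float(ci['fx'])*c[0]/c[2], float(ci['cy'])+float(ci['fy'])*c[1]/c[2]
```

Create s.py:
```python
from h import *
for n in('scene','side','wrist'):
    im,ci=snap(n,n+'0.png'); print(n,{k:np.round(ci[k],3).tolist() for k in ci})
s=bot.read_state(); print({k:np.round(s[k],3).tolist() for k in s})
```

```bash
python3 s.py
```

```text
cell.py
pics
scene {'fx': 505.404, 'fy': 505.404, 'cx': 319.509, 'cy': 187.465, 'view': [[0.691, 0.723, -0.005, -425.954], [-0.439, 0.426, 0.791, 123.475], [0.574, -0.544, 0.612, -2124.742], [0.0, 0.0, 0.0, 1.0]]}
side {'fx': 481.944, 'fy': 481.944, 'cx': 323.498, 'cy': 209.787, 'view': [[0.963, -0.27, 0.002, -522.282], [0.205, 0.736, 0.645, -262.74], [-0.176, -0.62, 0.764, -1543.472], [0.0, 0.0, 0.0, 1.0]]}
wrist {'fx': 309.707, 'fy': 309.707, 'cx': 317.7, 'cy': 202.292, 'view': [[-1.0, -0.001, 0.001, 623.703], [0.001, -0.963, -0.268, 34.843], [0.001, -0.268, 0.963, -377.265], [0.0, 0.0, 0.0, 1.0]]}
{'t': 0.15, 'joint_pos': [0.259, 0.385, 0.007, -0.0, -1.194, -0.259], 'joint_vel': [-0.001, -0.003, 0.002, 0.002, -0.002, 0.001], 'joint_torque': [-0.001, -39.268, 18.858, 4.189, -0.003, 0.0], 'tool_pos': [624.574, 0.035, 238.479], 'tcp_rot': [-0.001, -0.707, 0.707, 0.001], 'force': [0.489, -0.168, -0.274], 'moment': [0.002, -0.019, 0.011], 'grasp_force': 0.0, 'width': 85.559}
```

View pics/scene0.png

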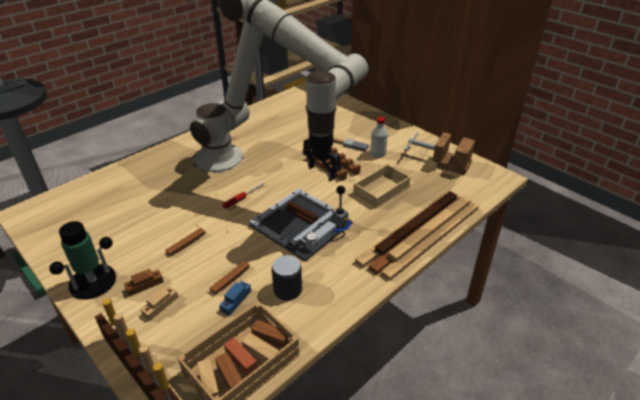

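View pics/side0.png

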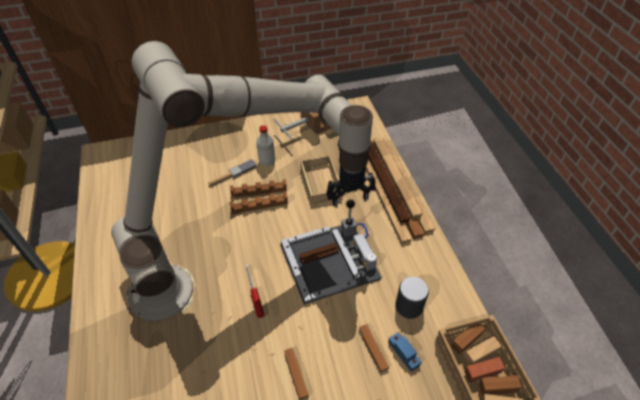

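View pics/wrist0.png

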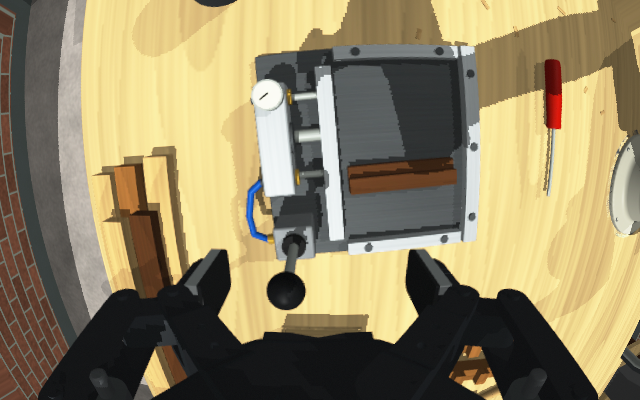

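Wrist view: bed with offcut at about (348–457, 160–193), plate corners near (256,55), (475,46), (478,240), (276,258), knob at (286,291). Side view: rails at (259,188) and (259,204), two crosspieces at (296,372) and (373,347), the bin at (320,182), glue at (265,148), varnish at (411,297).

Create a.py:
```python
from h import *
def ld(n): return np.load(f'pics/{n}0.npz')
w=ld('wrist')
print('cam',ray(w,0,0)[0])
for u,v,z in[(256,55,12),(475,46,12),(478,240,12),(276,258,12),(348,168,22),(456,160,22),(457,182,22),(350,193,22),(286,291,158)]: print(u,v,np.round(hit(w,u,v,z,1),0))
for n in('side','scene'):
    c=ld(n); im=c['im']; hsv=cv2.cvtColor(im,cv2.COLOR_RGB2HSV)
    m=cv2.inRange(hsv,(3,110,40),(14,255,190)); 
    k,l,st,ce=cv2.connectedComponentsWithStats(m)
    for i in range(1,k):
        if st[i,4]>60:
            (x,y),(a,b),t=cv2.minAreaRect(np.argwhere(l==i)[:,::-1].astype(np.float32))
            print(n,st[i].tolist(),np.round(ce[i]),np.round(hit(c,*ce[i],20),0)[:2])
c=ld('side')
for q in[(265,163),(411,310),(320,190)]: print(q,np.round(hit(c,*q,0),0))
for n,x in(('side',(220,140,220,130)),('side',(270,300,130,100))):
    x0,y0,W,H=x; im=ld(n)['im'][y0:y0+H,x0:x0+W,::-1]
    cv2.imwrite(f'pics/c{x0}.png',cv2.resize(im,None,fx=3,fy=3,interpolation=cv2.INTER_CUBIC))
a=cv2.imread('pics/c220.png');b=cv2.imread('pics/c270.png')
```

```bash
python3 a.py
```

```text
cam [623.99369651 -67.0450154  372.40558976]
256 55 [ 695. -144.   12.]
475 46 [ 427. -170.   12.]
478 240 [401.  87.  12.]
276 258 [678. 108.  12.]
348 168 [589. -10.  22.]
456 160 [455. -23.  22.]
457 182 [451.   4.  22.]
350 193 [586.  19.  22.]
286 291 [649.  67. 158.]
side [0, 0, 278, 143, 19999] [137.  48.] [ -24. 1450.]
side [278, 0, 27, 5, 89] [288.   1.] [ 817. 1720.]
side [324, 0, 27, 9, 167] [337.   4.] [1076. 1619.]
side [354, 0, 26, 5, 91] [364.   1.] [1234. 1605.]
side [396, 0, 25, 9, 128] [409.   4.] [1466. 1512.]
side [424, 0, 24, 5, 76] [434.   1.] [1615. 1501.]
side [521, 0, 17, 19, 128] [529.   9.] [2089. 1277.]
side [533, 0, 19, 17, 151] [543.   7.] [2179. 1278.]
side [548, 0, 20, 14, 138] [559.   5.] [2279. 1271.]
side [567, 0, 18, 11, 111] [577.   4.] [2388. 1259.]
side [589, 0, 15, 9, 74] [597.   3.] [2505. 1241.]
side [625, 0, 15, 19, 175] [633.   8.] [2662. 1136.]
side [463, 2, 13, 11, 75] [469.   6.] [1785. 1395.]
side [509, 3, 15, 18, 109] [516.  12.] [2006. 1269.]
side [604, 3, 29, 27, 330] [618.  16.] [2522. 1082.]
side [294, 4, 27, 9, 173] [307.   8.] [ 
[... 15930 characters left out ...]
cene [288, 202, 29, 16, 109] [302. 210.] [512.  13.]
scene [166, 228, 38, 27, 308] [185. 242.] [ 362. -381.]
scene [210, 261, 39, 32, 379] [229. 277.] [ 595. -367.]
scene [125, 269, 37, 26, 548] [143. 281.] [ 423. -569.]
scene [251, 318, 37, 30, 612] [269. 333.] [ 842. -409.]
scene [100, 322, 17, 13, 121] [108. 329.] [ 516. -727.]
scene [112, 337, 16, 14, 144] [120. 344.] [ 586. -725.]
scene [215, 336, 43, 53, 1288] [235. 362.] [ 850. -532.]
scene [125, 353, 16, 15, 151] [132. 360.] [ 657. -725.]
scene [137, 370, 17, 16, 170] [145. 377.] [ 726. -725.]
scene [150, 387, 17, 13, 139] [158. 394.] [ 790. -725.]
(265, 163) [437. 489.   0.]
(411, 310) [ 749. -276.    0.]
(320, 190) [610. 289.   0.]
```

View pics/c220.png

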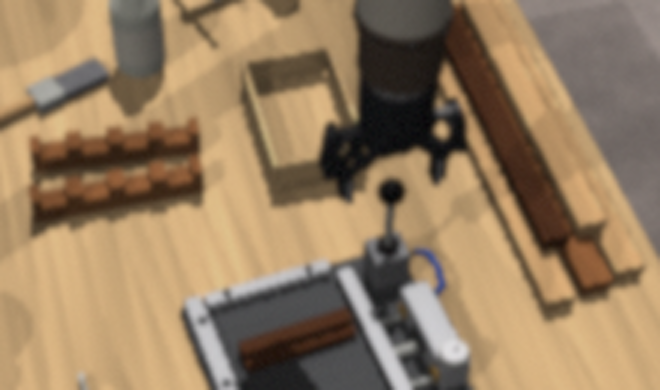

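Crop: the two rails lie side by side (notches up) at side px (259,188)/(259,203), bin beside them. There are two crosspieces only (plus decor). Next I look at the bed from above, turned for the offcut.

Careful with the scale: shifts go in shares of 62.5 mm and turns go in shares of 4 rad. That gives: 40 mm is 0.64, -20 mm is -0.32, 0.184 rad / 4 = 0.046.

Emit:
send_path(
  plan=[
    [[0.16,0.64,-0.32],[0,0,0]],
    [[0.16,0.64,-0.32],[0,0,0]],
    [[0,0,0],[0,0,0.046]],
    [[0,0,0],[0,0,0.046]],
    [[0,0,0],[0,0,0.046]],
    [[0,0,0],[0,0,0.046]],
    [[0,0,0],[0,0,0.046]],
    [[0,0,0],[0,0,0.046]],
    [[0,0,0],[0,0,0.046]],
    [[0,0,0],[0,0,0.046]],
    [[0,0,0],[0,0,0]],
    [[0,0,0],[0,0,0]],
  ],
  jaw=60,
  grip_n=40,
)

```text
t: 1.65
tool_pos: [544.9, -20.0, 279.1]
tcp_rot: [-0.0, -0.051, 0.999, -0.0]
force: [-0.7, 0.5, 0.2]
width: 60.0
grasp_force: 0.0
```

```bash
python3 -c "
from h import *
s=bot.read_state();snap('wrist','w1.png');print(s['tool_pos'],s['tcp_rot'])"
```

```text
[544.87244914 -19.99386411 279.14021453] [-1.92442616e-04 -5.06280999e-02  9.98717557e-01 -2.81912306e-06]
```

View pics/w1.png

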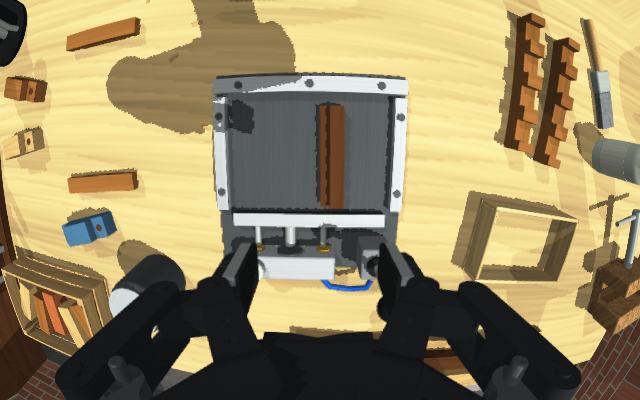

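```bash
python3 -c "
import cv2
a=cv2.imread('pics/w1.png')
cv2.imwrite('pics/c1.png',cv2.resize(a[65:225,205:415],None,fx=3.7,fy=3.7,interpolation=cv2.INTER_CUBIC))"
```

```text
(no output)
```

View pics/c1.png

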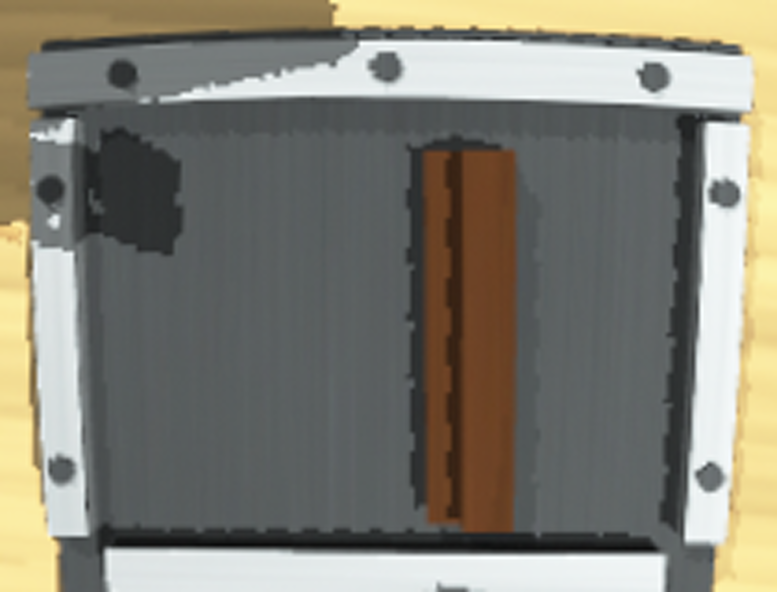

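Create b.py:
```python
from h import *
w=np.load('pics/w1.npz'); f=lambda cu,cv_,z: hit(w,205+cu/3.7,65+cv_/3.7,z,1)[:2]
A=[f(78,150,26),f(88,535,26),f(704,130,26),f(684,540,26)]
F=[f(80,107,26),f(250,102,26),f(550,102,26),f(700,110,26)]
print('walls',np.round(A,1).tolist(),'fence',np.round(F,1).tolist())
a1=np.arctan2(*(A[1]-A[0])[::-1]);a2=np.arctan2(*(A[3]-A[2])[::-1]);p=np.polyfit(np.array(F)[:,1],np.array(F)[:,0],1);a3=-np.arctan(p[0])
print('ang',a1,a2,a3); a=np.mean([a1,a2,a3])
X=np.array([np.cos(a),np.sin(a)]);Y=np.array([-X[1],X[0]])
yl=[q@Y for q in A]; print('y of walls',yl,'width',np.mean(yl[2:])-np.mean(yl[:2]))
fx=np.mean([q@X for q in F]); O=X*(fx+79)+Y*np.mean(yl); print('O',O)
c=[f(462,152,34),f(515,152,34),f(515,530,34),f(462,530,34)]; print('ridge',np.round(c,1).tolist()); m=np.mean(c,0)
d=(c[2]+c[3]-c[0]-c[1])/2; b=np.arctan2(d[1],d[0]); print('offcut ctr',m-6*np.array([-np.sin(b),np.cos(b)]),'ang',b,'len',np.hypot(*d))
for n,q,z in(('rungA',(103,32),20),('rungB',(103,180),20),('rail1',(522,77),40),('rail2',(557,102),40),('binTL',(470,193),50),('binTR',(579,219),50),('binBR',(556,284),50),('binBL',(456,262),50)): print(n,np.round(hit(w,*q,z,1)[:2]))
```

```bash
python3 b.py
```

```text
walls [[469.5, -143.6], [606.6, -133.0], [441.9, 68.1], [586.4, 81.8]] fence [[454.5, -144.2], [449.8, -85.0], [439.9, 14.7], [435.2, 66.0]]
ang 0.07686605087704786 0.09435307713622126 0.09285829657284779
y of walls [np.float64(-184.3001196008836), np.float64(-185.83481621613578), np.float64(29.023228625174823), np.float64(29.94134133921459)] width 214.54975289070438
O [523.7184752  -31.87477376]
ridge [[460.7, -13.0], [458.7, 4.2], [586.5, 19.2], [588.3, 0.9]]
offcut ctr [524.21363096  -3.13076598] ang 0.11321920534211972 len 128.54464033455022
rungA [ 355. -363.]
rungB [ 584. -349.]
rail1 [373. 247.]
rail2 [391. 321.]
binTL [545. 182.]
binTR [562. 418.]
binBR [683. 414.]
binBL [644. 187.]
```

To row units: 50 mm is 0.8, 45 mm is 0.72.

Emit:
send_path(
  plan=[
    [[0.304,0.304,0.72],[0,0,0]],
    [[0,0,0.8],[0,0,0]],
    [[0,0,0.8],[0,0,0]],
    [[0,0,0.8],[0,0,0]],
    [[0,0,0.64],[0,0,0]],
    [[0,0,0.32],[0,0,0]],
    [[0,0,0],[0,0,0]],
  ],
  jaw=60,
  grip_n=40,
)

```text
t: 2.58
tool_pos: [523.2, -3.3, 22.8]
tcp_rot: [-0.002, -0.05, 0.999, -0.001]
force: [-0.3, -1.1, -0.1]
width: 59.9
grasp_force: 0.0
```

Emit:
send_path(
  plan=[
    [[0,0,0],[0,0,0]],
    [[0,0,0],[0,0,0]],
    [[0,0,0],[0,0,0]],
    [[0,0,0],[0,0,0]],
    [[0,0,0],[0,0,0]],
  ],
  jaw=10,
  grip_n=60,
)

```text
t: 3.2
tool_pos: [525.3, -2.6, 26.0]
tcp_rot: [0.002, -0.05, 0.999, 0.0]
force: [-0.8, 0.9, 7.4]
width: 28.4
grasp_force: 60.1
```

To row units: -60 mm is -0.96, 56 mm is 0.896.

Emit:
send_path(
  plan=[
    [[0,0,-0.48],[0,0,0]],
    [[0,0,-0.96],[0,0,0]],
    [[0,0,-0.96],[0,0,0]],
    [[0,0,-0.96],[0,0,0]],
    [[-0.352,0.896,0],[0,0,0]],
    [[-0.352,0.896,0],[0,0,0]],
    [[-0.352,0.896,0],[0,0,0]],
    [[-0.352,0.896,0],[0,0,0]],
    [[0,0,0],[0,0,0]],
    [[0,0,0],[0,0,0]],
  ],
)

```text
t: 4.45
tool_pos: [589.2, 228.5, 234.0]
tcp_rot: [-0.0, -0.05, 0.999, -0.0]
force: [-0.9, 0.3, -0.6]
width: 28.1
grasp_force: 59.4
```

```bash
python3 -c "
from h import *
s=bot.read_state();snap('wrist','w2.png');print(s['tool_pos'],s['tcp_rot'])"
```

```text
[589.17493837 228.52075135 234.00152919] [-4.77387888e-04 -4.95885715e-02  9.98769598e-01 -1.90585675e-04]
```

View pics/w2.png

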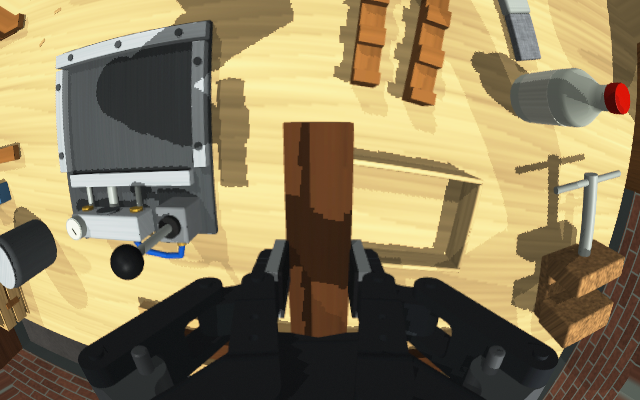

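```bash
python3 -c "
from h import *
w=np.load('pics/w2.npz')
for q in((355,152),(482,182),(461,270),(355,160),(354,263)): print(q,np.round(hit(w,*q,50,1)[:2],1))
c=np.load('pics/side0.npz')
for q in((302,161),(328,157),(312,200),(311,204)): print(q,np.round(hit(c,*q,50)[:2]))
s=np.load('pics/scene0.npz')
for q in((354,188),(374,203),(409,181),(385,168)): print(q,np.round(hit(s,*q,50)[:2]))
"
```

```text
(355, 152) [551.7 264.3]
(482, 182) [565.9 418.1]
(461, 270) [678.9 418.9]
(355, 160) [560.  265.3]
(354, 263) [677.1 280.1]
(302, 161) [571. 410.]
(328, 157) [674. 404.]
(312, 200) [557. 206.]
(311, 204) [549. 188.]
(354, 188) [581. 212.]
(374, 203) [690. 199.]
(409, 181) [695. 392.]
(385, 168) [577. 392.]
```

To row units: 50 mm is 0.8, -40 mm is -0.64, -0.184 rad / 4 = -0.046.

Emit:
send_path(
  plan=[
    [[0,0,0],[0,0,-0.046]],
    [[0,0,0],[0,0,-0.046]],
    [[0,0,0],[0,0,-0.046]],
    [[0,0,0],[0,0,-0.046]],
    [[0,0,0],[0,0,-0.046]],
    [[0,0,0],[0,0,-0.046]],
    [[0,0,0],[0,0,-0.046]],
    [[0,0,0],[0,0,-0.046]],
    [[-0.64,-0.272,0],[0,0,0]],
    [[-0.624,-0.256,0],[0,0,0]],
    [[0,0,0.8],[0,0,0]],
    [[0,0,0.8],[0,0,0]],
  ],
)

```text
t: 6.0
tool_pos: [623.0, 306.7, 134.2]
tcp_rot: [0.001, -0.707, 0.708, 0.0]
force: [-0.6, 0.8, -0.3]
width: 28.3
grasp_force: 59.4
```

Emit:
send_path(
  plan=[
    [[0,0,0.8],[0,0,0]],
    [[0,0,0.64],[0,0,0]],
    [[0,0,0.16],[0,0,0]],
    [[0,0,0],[0,0,0]],
  ],
)

```text
t: 6.5
tool_pos: [623.3, 307.0, 35.2]
tcp_rot: [0.0, -0.707, 0.707, -0.0]
force: [0.1, 1.0, -0.3]
width: 28.0
grasp_force: 59.4
```

```bash
python3 -c "
from h import *
snap('scene','s2.png')
a=cv2.imread('pics/s2.png');cv2.imwrite('pics/s2c.png',cv2.resize(a[140:240,310:450],None,fx=5,fy=5,interpolation=cv2.INTER_CUBIC))"
```

```text
(no output)
```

View pics/s2c.png

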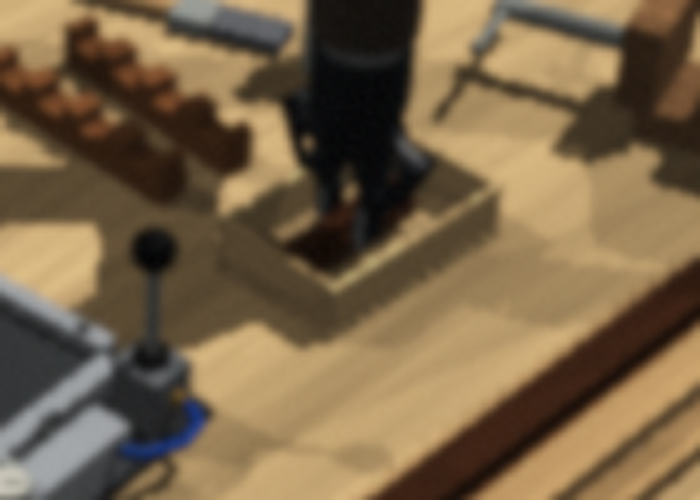

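Offcut is lying in the bin in the gripper. Release and go over the rails.

To row units: -60 mm is -0.96, -55 mm is -0.88, 0.184 rad / 4 = 0.046.

Emit:
send_path(
  plan=[
    [[0,0,0],[0,0,0]],
    [[0,0,0],[0,0,0]],
    [[0,0,-0.24],[0,0,0]],
    [[0,0,-0.88],[0,0,0]],
    [[0,0,-0.96],[0,0,0]],
    [[0,0,-0.96],[0,0,0]],
    [[0,0,-0.88],[0,0,0]],
    [[0.096,0.72,0],[0,0,0.045]],
    [[0,0,0],[0,0,0.046]],
    [[0,0,0],[0,0,0.046]],
    [[0,0,0],[0,0,0.046]],
    [[0,0,0],[0,0,0.046]],
  ],
  jaw=55,
)

```text
t: 8.05
tool_pos: [577.5, 301.6, 281.1]
tcp_rot: [0.001, -0.319, 0.948, 0.0]
force: [0.1, 0.7, -0.4]
width: 55.2
grasp_force: 0.0
```

Emit:
send_path(
  plan=[
    [[0,0,0],[0,0,0.046]],
    [[0,0,0],[0,0,0.046]],
    [[0,0,0],[0,0,0.046]],
    [[0.72,0,0],[0,0,0]],
    [[0.72,0,0],[0,0,0]],
    [[0.72,0,0],[0,0,0]],
    [[0,0,0],[0,0,0]],
    [[0,0,0],[0,0,0]],
  ],
)

```text
t: 9.05
tool_pos: [443.8, 288.2, 280.7]
tcp_rot: [0.001, -0.052, 0.999, 0.001]
force: [0.5, -0.1, -0.3]
width: 54.9
grasp_force: 0.0
```

```bash
python3 -c "
from h import *
s=bot.read_state();snap('wrist','w3.png');print(s['tool_pos'],s['tcp_rot'])"
```

```text
[443.83218821 288.15680482 280.74944081] [ 1.09542768e-03 -5.16515606e-02  9.98664194e-01  8.63099198e-04]
```

View pics/w3.png

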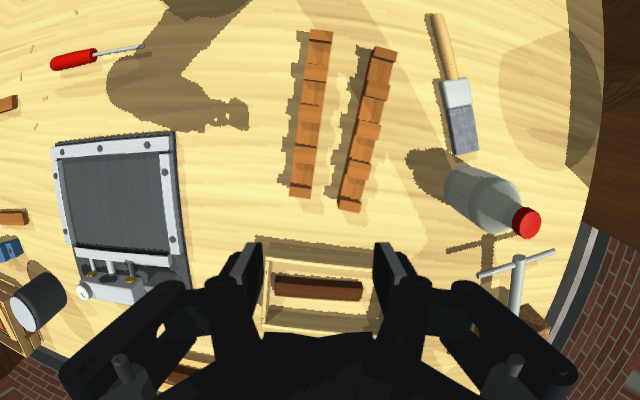

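Picture: rails at (310,115) and (365,130), long axes near vertical; offcut sits inside the bin at (318,287).

Create rects.py:
```python
from h import *
# masks -> rays onto a plane -> minAreaRect in world mm
def rects(npz,z,lo=(5,120,90),hi=(16,255,255),minA=300,roi=None,fish=True):
    w=np.load(npz); im=w['im']; hsv=cv2.cvtColor(im,cv2.COLOR_RGB2HSV); m=cv2.inRange(hsv,lo,hi)
    if roi: q=np.zeros_like(m); x0,y0,x1,y1=roi; q[y0:y1,x0:x1]=1; m=m*q
    m=cv2.morphologyEx(m,cv2.MORPH_CLOSE,np.ones((5,5)))
    k,l,st,ce=cv2.connectedComponentsWithStats(m); out=[]
    for i in range(1,k):
        if st[i,4]<minA: continue
        P=np.array([hit(w,u,v,z,fish)[:2] for v,u in np.argwhere(l==i)])
        (c),(a,b),t=cv2.minAreaRect(P.astype(np.float32)); t=np.deg2rad(t)
        if a<b: a,b,t=b,a,t+np.pi/2
        t=(t+np.pi/2)%np.pi-np.pi/2
        out.append((c,a,b,t)); print(st[i,:4].tolist(),'ctr',np.round(c,1),'LxW %.0f %.0f'%(a,b),'ang %.3f'%t,'n',st[i,4])
    return out
```

```bash
python3 -c "
from rects import *
h=cv2.cvtColor(np.load('pics/w3.npz')['im'],cv2.COLOR_RGB2HSV)
for q in((75,317),(90,312),(140,303),(120,350),(120,342),(127,368),(55,385)): print(q,h[q])
for lo in((5,120,90),(5,120,150),(5,120,170)): rects('pics/w3.npz',40,lo,roi=(270,20,410,220))
"
```

```text
(75, 317) [ 14 172 200]
(90, 312) [ 15 174 190]
(140, 303) [ 15 174 198]
(120, 350) [ 20 112 146]
(120, 342) [ 20 112 144]
(127, 368) [ 15 174 195]
(55, 385) [ 15 174 164]
[289, 29, 44, 170] ctr [371.6 272.1] LxW 210 28 ang -0.028 n 3810
[337, 46, 60, 167] ctr [383.3 342.2] LxW 209 32 ang -0.107 n 3839
[289, 29, 44, 170] ctr [371.6 272.1] LxW 210 28 ang -0.028 n 3788
[339, 46, 58, 167] ctr [383.5 343.6] LxW 209 30 ang -0.109 n 3592
[289, 29, 43, 170] ctr [371.6 272.2] LxW 210 28 ang -0.028 n 3399
[339, 63, 54, 150] ctr [392.  342.9] LxW 192 29 ang -0.109 n 2823
```

To row units: 50 mm is 0.8, 37 mm is 0.592, 0.131 rad / 4 = 0.0328.

Emit:
send_path(
  plan=[
    [[0.592,-0.08,0],[0,0,0]],
    [[0.576,-0.064,0],[0,0,0]],
    [[0,0,0.8],[0,0,0.0328]],
    [[0,0,0.8],[0,0,0]],
    [[0,0,0.8],[0,0,0]],
    [[0,0,0.8],[0,0,0]],
    [[0,0,0.56],[0,0,0]],
    [[0,0,0.24],[0,0,0]],
    [[0,0,0],[0,0,0]],
  ],
)

```text
t: 10.22
tool_pos: [372.2, 271.0, 27.9]
tcp_rot: [-0.001, 0.015, 1.0, -0.001]
force: [-0.0, -0.1, 0.3]
width: 55.1
grasp_force: 0.0
```

Emit:
send_path(
  plan=[
    [[0,0,0],[0,0,0]],
    [[0,0,0],[0,0,0]],
    [[0,0,0],[0,0,0]],
    [[0,0,0],[0,0,0]],
    [[0,0,0],[0,0,0]],
  ],
  jaw=10,
  grip_n=60,
)

```text
t: 10.85
tool_pos: [372.4, 272.1, 30.3]
tcp_rot: [0.001, 0.014, 1.0, 0.001]
force: [1.3, -0.8, 6.1]
width: 26.8
grasp_force: 60.6
```

To row units: -50 mm is -0.8, -40 mm is -0.64, -0.187 rad / 4 = -0.0468.

Emit:
send_path(
  plan=[
    [[0,0,-0.48],[0,0,0]],
    [[0,0,-0.8],[0,0,0]],
    [[0,0,-0.8],[0,0,0]],
    [[0,0,-0.64],[0,0,-0.025]],
    [[0,0,0],[0,0,-0.0468]],
    [[0,0,0],[0,0,-0.0468]],
    [[0,0,0],[0,0,-0.0468]],
    [[0,0,0],[0,0,-0.0468]],
    [[0,0,0],[0,0,-0.0468]],
    [[0,0,0],[0,0,-0.0468]],
    [[0,0,0],[0,0,-0.0468]],
    [[0,0,0],[0,0,-0.0468]],
  ],
)

```text
t: 12.35
tool_pos: [370.9, 270.7, 198.5]
tcp_rot: [0.001, 0.708, -0.706, -0.0]
force: [0.3, -0.3, -1.5]
width: 26.5
grasp_force: 65.3
```

Emit:
send_path(
  plan=[
    [[0.8,-0.16,0],[0,0,-0.0233]],
    [[0.848,-0.16,0],[0,0,0]],
    [[0.848,-0.16,0],[0,0,0]],
    [[0.848,-0.16,0],[0,0,0]],
    [[0.848,-0.16,0],[0,0,0]],
    [[0.8,-0.16,0],[0,0,0]],
    [[0,0,0.8],[0,0,0]],
    [[0,0,0],[0,0,0]],
    [[0,0,0],[0,0,0]],
  ],
)

```text
t: 13.48
tool_pos: [455.4, -34.7, 150.3]
tcp_rot: [-0.0, 0.739, -0.674, 0.0]
force: [0.3, -0.8, -1.4]
width: 26.5
grasp_force: 65.1
```

```bash
python3 -c "
from h import *
s=bot.read_state();snap('wrist','w4.png');r=R.from_quat(np.roll(s['tcp_rot'],-1)).as_matrix();print(s['tool_pos'],r[:,0])"
```

```text
[455.43270113 -34.74103724 150.26903176] [ 9.13127325e-02 -9.95822159e-01  4.60633240e-04]
```

View pics/w4.png

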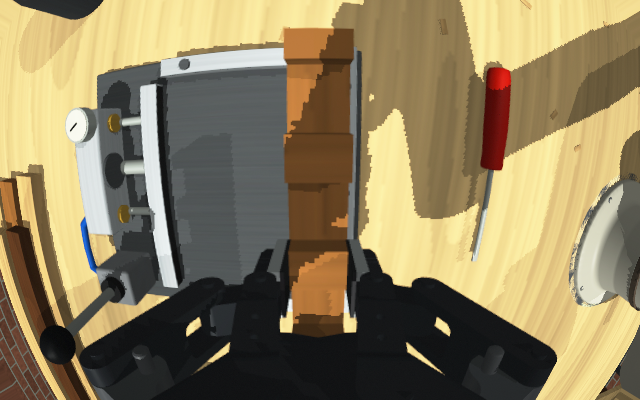

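```bash
python3 -c "
from h import *
w=np.load('pics/w4.npz'); T=np.array([455.4,-34.7]); x=np.array([.0913,-.9958]); y=np.array([-.9958,-.0913])
for u,v in((319,29),(319,62),(319,134),(319,183),(284,100),(353,100)):
    p=hit(w,u,v,160.3,1)[:2]-T; print(u,v,np.round([p@x,p@y],1))
print('fence/endstop corner', [np.round(hit(w,*q,26,1)[:2],1) for q in((162,75),(285,66),(168,75))])
r=hit(w,172,282,26,1)[:2];print(r)
# target
a=.09;O=np.array([523.7,-31.9]);X=np.array([np.cos(a),np.sin(a)]);d=O-63.5*X-T;print('move',d@x,d@y)
"
```

```text
319 29 [103.8   1. ]
319 62 [89.8  1. ]
319 134 [60.8  1. ]
319 183 [40.8  1.1]
284 100 [ 74.5 -12.8]
353 100 [74.6 14.5]
fence/endstop corner [array([ 604.2, -134.7]), array([ 492.2, -143.4]), array([ 597.8, -134.5])]
[598.06030328  70.0040131 ]
move 3.3567814977289063 -4.770326664729821
```

To row units: 40 mm is 0.64, 15 mm is 0.24.

Emit:
send_path(
  plan=[
    [[0.064,-0.08,0],[0,0,0]],
    [[0,0,0.64],[0,0,0]],
    [[0,0,0.64],[0,0,0]],
    [[0,0,0.24],[0,0,0]],
    [[0,0,0.128],[0,0,0]],
    [[0,0,0.064],[0,0,0]],
    [[0,0,0],[0,0,0]],
  ],
)

```text
t: 14.4
tool_pos: [460.8, -38.5, 42.9]
tcp_rot: [-0.001, 0.738, -0.674, 0.0]
force: [-0.1, -0.2, -1.3]
width: 26.7
grasp_force: 65.2
```

To row units: -55 mm is -0.88, -50 mm is -0.8.

Emit:
send_path(
  plan=[
    [[0,0,0],[0,0,0]],
    [[0,0,0],[0,0,0]],
    [[0,0,-0.192],[0,0,0]],
    [[0,0,-0.8],[0,0,0]],
    [[0,0,-0.88],[0,0,0]],
    [[0,0,-0.8],[0,0,0]],
    [[0,0,-0.64],[0,0,0]],
    [[-0.88,0.096,0],[0,0,0]],
    [[-0.88,0.096,0],[0,0,0]],
    [[-0.88,0.096,0],[0,0,0]],
    [[-0.88,0.096,0],[0,0,0]],
    [[-0.88,0.096,0],[0,0,0]],
  ],
  jaw=44,
)

```text
t: 15.9
tool_pos: [404.9, 234.1, 250.7]
tcp_rot: [-0.001, 0.738, -0.674, 0.0]
force: [1.0, 0.1, 0.2]
width: 44.2
grasp_force: 0.0
```

Emit:
send_path(
  plan=[
    [[-0.88,0.096,0],[0,0,0]],
    [[-0.928,0.096,0],[0,0,0]],
    [[0,0,0],[0,0,0.0443]],
    [[0,0,0],[0,0,0.0443]],
    [[0,0,0],[0,0,0.0443]],
    [[0,0,0],[0,0,0.0443]],
    [[0,0,0],[0,0,0.0443]],
    [[0,0,0],[0,0,0.0443]],
    [[0,0,0],[0,0,0.0443]],
    [[0,0,0],[0,0,0.0443]],
    [[0,0,0],[0,0,0.0443]],
    [[0,0,0],[0,0,0.0443]],
  ],
  jaw=50,
)

```text
t: 17.4
tool_pos: [383.4, 343.7, 250.4]
tcp_rot: [0.0, 0.057, 0.998, 0.0]
force: [0.4, 0.3, -0.4]
width: 49.8
grasp_force: 0.0
```

```bash
python3 -c "
from h import *
s=bot.read_state();r=R.from_quat(np.roll(s['tcp_rot'],-1)).as_matrix();d=np.array([383.5,344.6,30])-s['tool_pos'];print(r.T@d,r[:2,0],s['joint_pos'])"
```

```text
[1.15202367e-01 6.66257359e-01 2.20371958e+02] [-0.99339625  0.11473297] [ 1.04647175e+00  1.88100349e-01 -2.40960492e-01  7.71866076e-05
 -1.14069914e+00 -2.73228621e+00]
```

To row units: 55 mm is 0.88, 50 mm is 0.8.

Emit:
send_path(
  plan=[
    [[0,0.016,0.8],[0,0,0]],
    [[0,0,0.88],[0,0,0]],
    [[0,0,0.88],[0,0,0]],
    [[0,0,0.64],[0,0,0]],
    [[0,0,0.32],[0,0,0]],
    [[0,0,0],[0,0,0]],
  ],
)

```text
t: 18.15
tool_pos: [383.3, 344.3, 28.7]
tcp_rot: [-0.001, 0.055, 0.999, -0.001]
force: [0.1, -0.1, 0.4]
width: 49.9
grasp_force: 0.0
```

Emit:
send_path(
  plan=[
    [[0,0,0],[0,0,0]],
    [[0,0,0],[0,0,0]],
    [[0,0,0],[0,0,0]],
    [[0,0,0],[0,0,0]],
    [[0,0,0],[0,0,0]],
    [[0,0,-0.48],[0,0,0]],
    [[0,0,-0.8],[0,0,0]],
    [[0,0,-0.8],[0,0,0]],
    [[0,0,-0.64],[0,0,0]],
  ],
  jaw=10,
  grip_n=60,
)

```text
t: 19.27
tool_pos: [383.5, 345.0, 201.7]
tcp_rot: [0.0, 0.055, 0.999, 0.001]
force: [0.5, 0.5, -2.2]
width: 26.8
grasp_force: 60.6
```

Careful with the scale: shifts go in shares of 62.5 mm and turns go in shares of 4 rad. That gives: -0.177 rad / 4 = -0.0443.

Emit:
send_path(
  plan=[
    [[0,0,0],[0,0,-0.0443]],
    [[0,0,0],[0,0,-0.0443]],
    [[0,0,0],[0,0,-0.0443]],
    [[0,0,0],[0,0,-0.0443]],
    [[0,0,0],[0,0,-0.0443]],
    [[0,0,0],[0,0,-0.0443]],
    [[0,0,0],[0,0,-0.0443]],
    [[0,0,0],[0,0,-0.0443]],
    [[0,0,0],[0,0,-0.0443]],
    [[0,0,0],[0,0,-0.0443]],
  ],
)

```text
t: 20.52
tool_pos: [383.3, 344.6, 199.4]
tcp_rot: [0.0, 0.74, -0.673, -0.0]
force: [-0.2, 0.2, -0.9]
width: 26.4
grasp_force: 60.6
```

Emit:
send_path(
  plan=[
    [[0.768,-0.336,0],[0,0,0]],
    [[0.784,-0.336,0],[0,0,0]],
    [[0.768,-0.336,0],[0,0,0]],
    [[0.784,-0.336,0],[0,0,0]],
    [[0.768,-0.336,0],[0,0,0]],
    [[0.784,-0.336,0],[0,0,0]],
    [[0.768,-0.336,0],[0,0,0]],
    [[0.784,-0.336,0],[0,0,0]],
    [[0,0,0.64],[0,0,0]],
    [[0,0,0],[0,0,0]],
    [[0,0,0],[0,0,0]],
  ],
)

```text
t: 21.9
tool_pos: [586.2, -26.0, 160.5]
tcp_rot: [-0.0, 0.739, -0.674, 0.001]
force: [0.1, 0.0, -2.3]
width: 26.4
grasp_force: 60.5
```

```bash
python3 -c "
from h import *
s=bot.read_state();im,w=snap('wrist','w5.png');r=R.from_quat(np.roll(s['tcp_rot'],-1)).as_matrix()
T=np.array(s['tool_pos']);print(T,r[:2,0])
O=np.array([523.7,-31.9]);a=.09;X=np.array([np.cos(a),np.sin(a)]);d=O+63.5*X-T[:2];print('move',d@r[:2,0],d@r[:2,1])
h=cv2.cvtColor(im,cv2.COLOR_RGB2HSV)
from rects import rects
g=im.astype(int)[:,300:340].mean(1)
print([ (v,int(g[v].sum())) for v in range(16,70,2)])
o=[]
for v in range(15,240):
    e=abs(g[v+1]-g[v-1]).sum()
    if e>60: p=hit(w,319,v,T[2]+10,1)[:2]-T[:2]; o.append((v,int(e),round(float(p@r[:2,0]),1)))
print(o)"
```

```text
[586.2303012  -25.98633292 160.46941063] [ 0.0910561  -0.99584566]
move 0.2704172772762533 -0.6909438001290342
[(16, 618), (18, 598), (20, 600), (22, 599), (24, 596), (26, 596), (28, 604), (30, 357), (32, 322), (34, 322), (36, 318), (38, 318), (40, 319), (42, 314), (44, 315), (46, 291), (48, 291), (50, 291), (52, 287), (54, 286), (56, 286), (58, 282), (60, 150), (62, 165), (64, 174), (66, 256), (68, 255)]
[(28, 80, 104.3), (29, 247, 103.8), (30, 198, 103.4), (59, 131, 91.1), (60, 114, 90.7), (65, 82, 88.6)]
```

To row units: 45 mm is 0.72, 40 mm is 0.64.

Emit:
send_path(
  plan=[
    [[0.016,-0.0112,0],[0,0,0]],
    [[0,0,0.72],[0,0,0]],
    [[0,0,0.64],[0,0,0]],
    [[0,0,0.32],[0,0,0]],
    [[0,0,0.128],[0,0,0]],
    [[0,0,0.064],[0,0,0]],
    [[0,0,0],[0,0,0]],
  ],
)

```text
t: 22.82
tool_pos: [587.4, -27.0, 43.4]
tcp_rot: [-0.001, 0.738, -0.674, 0.001]
force: [-1.1, 0.1, -2.5]
width: 26.4
grasp_force: 60.6
```

Emit:
send_path(
  plan=[
    [[0,0,0],[0,0,0]],
    [[0,0,0],[0,0,0]],
    [[0,0,-0.192],[0,0,0]],
    [[0,0,-0.8],[0,0,0]],
    [[0,0,-0.88],[0,0,0]],
    [[0,0,-0.88],[0,0,0]],
    [[0,0,-0.64],[0,0,0]],
    [[0.56,0.48,0],[0,0,0]],
    [[0.56,0.48,0],[0,0,0]],
    [[0,0,0],[0,0,0]],
    [[0,0,0],[0,0,0]],
  ],
  jaw=44,
)

```text
t: 24.2
tool_pos: [533.3, -102.5, 255.3]
tcp_rot: [-0.001, 0.738, -0.675, 0.001]
force: [0.5, -0.8, 0.1]
width: 43.8
grasp_force: 0.0
```

```bash
python3 -c "
from h import *
s=bot.read_state();print(s['tool_pos']);snap('wrist','w6.png')"
```

```text
[ 533.34219854 -102.51358554  255.29419784]
```

View pics/w6.png

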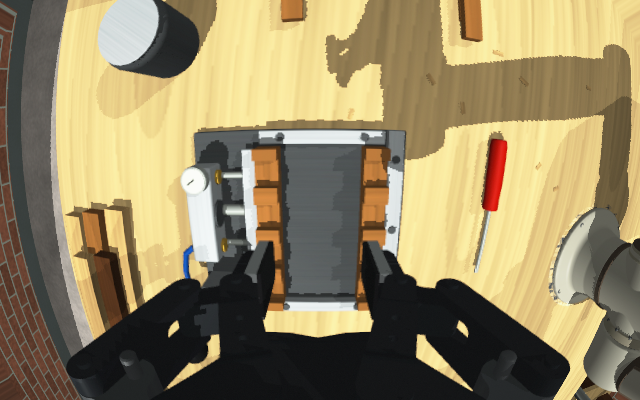

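Both rails lie in the bed (columns ~265 and ~375), notches aligned. Crosspieces at (291,8) and (470,18).

To row units: 45 mm is 0.72, 20 mm is 0.32.

Emit:
send_path(
  plan=[
    [[0.72,0.32,-0.096],[0,0,0]],
    [[0.72,0.32,-0.096],[0,0,0]],
    [[0.72,0.32,-0.096],[0,0,0]],
    [[0.72,0.32,-0.096],[0,0,0]],
    [[0,0,0],[0,0,0]],
    [[0,0,0],[0,0,0]],
  ],
  jaw=55,
)

```text
t: 25.0
tool_pos: [470.2, -288.3, 278.0]
tcp_rot: [-0.0, 0.738, -0.674, -0.0]
force: [-1.3, 0.0, 0.4]
width: 54.7
grasp_force: 0.0
```

```bash
python3 -c "
from rects import *
s=bot.read_state();snap('wrist','w7.png');print(s['tool_pos'],R.from_quat(np.roll(s['tcp_rot'],-1)).as_matrix()[:2,0])
for lo in((5,120,90),(5,120,150)): rects('pics/w7.npz',20,lo,(17,255,255),minA=500)
# rail check from w6
w=np.load('pics/w6.npz');im=w['im'].astype(int);O=np.array([523.7,-31.9]);X=np.array([np.cos(.09),np.sin(.09)]);Y=np.array([-X[1],X[0]])
for u in(258,270,371,381):
    g=im[:,u-2:u+3].mean(1); o=[]
    for v in range(140,245):
        e=abs(g[v+1]-g[v-1]).sum()
        if e>60:
            p=hit(w,u,v,52,1)[:2]-O; o.append((v,int(e),round(float(p@Y),1)))
    print(u,round(float(p@X),1),o)
"
```

```text
[ 470.16969539 -288.31809866  277.96590994] [ 0.09028709 -0.99591567]
[47, 0, 51, 30] ctr [ 897.2 -525.8] LxW 131 52 ang -0.216 n 1096
[40, 47, 49, 51] ctr [ 894.5 -418.8] LxW 121 58 ang 0.409 n 1009
[218, 51, 27, 112] ctr [ 588.2 -363.4] LxW 146 30 ang -1.444 n 2222
[399, 58, 25, 111] ctr [ 357.8 -376. ] LxW 145 31 ang -1.497 n 1973
[0, 213, 35, 97] ctr [1147.7    4. ] LxW 355 141 ang 1.049 n 1155
[0, 327, 62, 73] ctr [1294.3  344.5] LxW 552 241 ang 0.798 n 1512
[48, 0, 45, 25] ctr [ 903.1 -533.2] LxW 112 43 ang -0.163 n 768
[41, 48, 43, 38] ctr [ 902.7 -426.2] LxW 108 36 ang 0.399 n 714
[218, 52, 25, 111] ctr [ 590.8 -362.9] LxW 145 25 ang -1.444 n 2038
[401, 131, 20, 38] ctr [ 351.6 -328. ] LxW 49 25 ang -1.494 n 643
258 74.6 [(141, 62, -114.2), (142, 96, -113.1), (143, 81, -112.0), (144, 65, -110.9), (148, 115, -106.4), (149, 202, -105.3), (150, 127, -104.2), (179, 175, -71.5), (180, 152, -70.3), (185, 124, -64.6), (186, 86, -63.4), (187, 189, -62.3),
[... 528 characters left out ...]
8), (240, 244, 2.1), (241, 248, 3.4), (242, 126, 4.7)]
371 -60.1 [(143, 178, -111.9), (144, 219, -110.8), (145, 60, -109.7), (147, 84, -107.5), (148, 229, -106.4), (149, 159, -105.3), (179, 137, -71.6), (180, 159, -70.4), (187, 186, -62.4), (188, 183, -61.2), (220, 190, -23.1), (221, 179, -21.9), (229, 151, -12.0), (230, 196, -10.7), (231, 81, -9.5), (239, 79, 0.7), (240, 158, 2.0), (241, 113, 3.3)]
381 -71.4 [(143, 131, -112.2), (144, 228, -111.1), (145, 108, -110.0), (148, 125, -106.7), (149, 133, -105.5), (179, 176, -71.7), (180, 151, -70.5), (187, 179, -62.5), (188, 181, -61.3), (220, 72, -23.1), (221, 151, -21.8), (222, 113, -20.6), (229, 168, -11.9), (230, 188, -10.6), (231, 64, -9.3)]
```

To row units: 55 mm is 0.88, -37.8 mm is -0.6048, -0.036 rad / 4 = -0.009.

Emit:
send_path(
  plan=[
    [[0.4544,-0.6048,0],[0,0,0]],
    [[0.4544,-0.6048,0],[0,0,0]],
    [[0.4544,-0.6048,0],[0,0,0]],
    [[0,0,0.8],[0,0,-0.009]],
    [[0,0,0.88],[0,0,0]],
    [[0,0,0.88],[0,0,0]],
    [[0,0,0.88],[0,0,0]],
    [[0,0,0.56],[0,0,0]],
    [[0,0,0.192],[0,0,0]],
    [[0,0,0],[0,0,0]],
  ],
  jaw=50,
)

```text
t: 26.3
tool_pos: [591.0, -362.7, 16.2]
tcp_rot: [0.0, 0.751, -0.661, -0.0]
force: [0.1, -0.2, 0.2]
width: 50.0
grasp_force: 0.0
```

Emit:
send_path(
  plan=[
    [[0,0,0],[0,0,0]],
    [[0,0,0],[0,0,0]],
    [[0,0,0],[0,0,0]],
    [[0,0,0],[0,0,0]],
    [[0,0,0],[0,0,0]],
    [[0,0,-0.48],[0,0,0]],
    [[0,0,-0.8],[0,0,0]],
    [[0,0,-0.8],[0,0,0]],
    [[0,0,0],[0,0,0]],
  ],
  jaw=10,
  grip_n=50,
)

```text
t: 27.42
tool_pos: [592.6, -364.9, 152.6]
tcp_rot: [-0.002, 0.75, -0.661, 0.005]
force: [0.5, -0.4, -0.9]
width: 24.3
grasp_force: 51.3
```

To row units: 0.1786 rad / 4 = 0.0447.

Emit:
send_path(
  plan=[
    [[0,0,0],[0,0,0.0447]],
    [[0,0,0],[0,0,0.0447]],
    [[0,0,0],[0,0,0.0447]],
    [[0,0,0],[0,0,0.0447]],
    [[0,0,0],[0,0,0.0447]],
    [[0,0,0],[0,0,0.0447]],
    [[0,0,0],[0,0,0.0447]],
    [[0,0,0],[0,0,0.0447]],
    [[0,0,0],[0,0,0.0447]],
  ],
)

```text
t: 28.55
tool_pos: [589.4, -363.2, 145.1]
tcp_rot: [-0.001, -0.041, 0.999, 0.001]
force: [0.2, 0.1, -0.3]
width: 24.1
grasp_force: 51.2
```

Emit:
send_path(
  plan=[
    [[0.112,0.832,0],[0,0,0]],
    [[0.128,0.832,0],[0,0,0]],
    [[0.112,0.832,0],[0,0,0]],
    [[0.128,0.832,0],[0,0,0]],
    [[0.112,0.816,0],[0,0,0]],
    [[0,0,0],[0,0,0]],
    [[0,0,0],[0,0,0]],
    [[0,0,0],[0,0,0]],
  ],
)

```text
t: 29.55
tool_pos: [530.2, -109.7, 145.9]
tcp_rot: [-0.0, -0.044, 0.999, 0.0]
force: [-0.4, 0.3, -1.0]
width: 24.1
grasp_force: 51.2
```

Create fit.py:
```python
# fit.py name tx ty tz : remaining move in tool axes + rung edges seen by the wrist camera
from rects import *
import sys
n=sys.argv[1]; tx,ty,tz=map(float,sys.argv[2:5])
s=bot.read_state();im,w=snap('wrist',n+'.png');r=R.from_quat(np.roll(s['tcp_rot'],-1)).as_matrix();T=np.array(s['tool_pos'])
print('T',np.round(T,1),'xang',np.arctan2(-r[1,0],-r[0,0]),'move',np.round(r.T@(np.array([tx,ty,tz])-T),1),'w',s['width'],'gf',s['grasp_force'],'j',np.round(s['joint_pos'],2))
g=im.astype(int)
for k in(300,320,340):
  c=g[:,k-4:k+5].mean(1); e=np.abs(c[2:]-c[:-2]).sum(1)
  print('col',k,[(v+1,int(e[v]),round(float((hit(w,k,v+1,T[2]+4,1)[:2]-T[:2])@r[:2,0]),1)) for v in range(10,230) if e[v]>90])
```

```bash
python3 fit.py w8 530.6 -108.4 49
```

```text
T [ 530.2 -109.7  145.9] xang 0.08781145462056325 move [-0.5  1.3 96.9] w 24.1348488969838 gf 51.23929738998413 j [ 0.1   0.33 -0.33 -0.   -0.91 -1.58]
col 300 [(41, 126, 101.6), (42, 119, 101.2), (75, 207, 86.7), (76, 218, 86.3), (80, 198, 84.6), (81, 135, 84.2), (86, 159, 82.0), (87, 128, 81.6), (97, 137, 77.4), (98, 125, 77.0), (103, 153, 74.9), (104, 177, 74.4), (105, 93, 74.0), (107, 95, 73.2)]
col 320 [(40, 123, 102.0), (41, 225, 101.5), (42, 168, 101.1), (75, 228, 86.7), (76, 211, 86.3), (79, 94, 85.0), (80, 212, 84.6), (81, 124, 84.1), (103, 165, 74.8), (104, 177, 74.4), (106, 92, 73.6)]
col 340 [(46, 120, 99.4), (75, 181, 86.8), (76, 160, 86.4), (79, 126, 85.1), (80, 206, 84.7), (81, 94, 84.2), (103, 158, 74.9), (104, 205, 74.5)]
```

To row units: 40 mm is 0.64, 20 mm is 0.32.

Emit:
send_path(
  plan=[
    [[-0.032,0.0208,0],[0,0,0]],
    [[0,0,0.64],[0,0,0]],
    [[0,0,0.32],[0,0,0]],
    [[0,0,0.224],[0,0,0]],
    [[0,0,0.16],[0,0,0]],
    [[0,0,0.128],[0,0,0]],
    [[0,0,0.08],[0,0,0]],
    [[0,0,0],[0,0,0]],
  ],
)

```text
t: 30.6
tool_pos: [532.3, -107.4, 50.8]
tcp_rot: [0.0, -0.045, 0.999, -0.0]
force: [-3.7, 0.4, 6.1]
width: 24.7
grasp_force: 52.1
```

To row units: -50 mm is -0.8, -40 mm is -0.64, -0.173 rad / 4 = -0.0433.

Emit:
send_path(
  plan=[
    [[0,0,0],[0,0,0]],
    [[0,0,0],[0,0,0]],
    [[0,0,-0.192],[0,0,0]],
    [[0,0,-0.8],[0,0,0]],
    [[0,0,-0.8],[0,0,0]],
    [[0,0,-0.64],[0,0,0]],
    [[0,0,0],[0,0,-0.0433]],
    [[0,0,0],[0,0,-0.0433]],
    [[0,0,0],[0,0,-0.0433]],
    [[0,0,0],[0,0,-0.0433]],
    [[0,0,0],[0,0,-0.0433]],
    [[0,0,0],[0,0,-0.0433]],
  ],
  jaw=40,
)

```text
t: 32.1
tool_pos: [532.2, -107.4, 202.1]
tcp_rot: [0.0, -0.537, 0.844, -0.0]
force: [0.2, -0.1, 0.0]
width: 40.2
grasp_force: 0.0
```

Emit:
send_path(
  plan=[
    [[0,0,0],[0,0,-0.0433]],
    [[0,0,0],[0,0,-0.0433]],
    [[0,0,0],[0,0,-0.0433]],
    [[0.672,0.512,0],[0,0,0]],
    [[0.672,0.512,0],[0,0,0]],
    [[0.672,0.512,0],[0,0,0]],
    [[0.672,0.512,0],[0,0,0]],
    [[0.672,0.512,0],[0,0,0]],
    [[0.672,0.528,0],[0,0,0]],
    [[0,0,0],[0,0,0]],
    [[0,0,0],[0,0,0]],
  ],
  jaw=50,
)

```text
t: 33.48
tool_pos: [358.7, -373.3, 201.8]
tcp_rot: [-0.0, 0.733, -0.68, 0.0]
force: [-0.1, 0.1, -0.7]
width: 49.9
grasp_force: 0.0
```

```bash
python3 -c "
from rects import *
s=bot.read_state();snap('wrist','w9.png');r=R.from_quat(np.roll(s['tcp_rot'],-1)).as_matrix();T=s['tool_pos'];print(np.round(T,1),np.arctan2(r[1,0],r[0,0]))
for lo in((5,120,60),(5,120,90),(5,120,150)):
  for c,a,b,t in rects('pics/w9.npz',20,lo,(17,255,255),minA=500,roi=(200,20,440,330)): print(np.round(r.T@(np.array([*c,16])-T),1))
"
```

```text
[ 358.7 -373.3  201.8] -1.4958924039204458
[234, 20, 44, 30] ctr [ 434.5 -528.6] LxW 43 34 ang -0.188 n 1056
[309, 111, 26, 135] ctr [ 354.7 -376. ] LxW 145 26 ang -1.486 n 3361
[160.4 -63.9 185.9]
[  2.3   4.2 185.8]
[234, 20, 39, 30] ctr [ 436.9 -525.6] LxW 39 32 ang -0.009 n 831
[309, 172, 26, 74] ctr [ 352.  -344.6] LxW 82 26 ang -1.483 n 1766
[157.6 -66.5 185.9]
[-29.2   4.6 185.8]
[309, 173, 25, 73] ctr [ 352.4 -344. ] LxW 81 25 ang -1.483 n 1688
[-29.8   4.1 185.8]
```

To row units: 55 mm is 0.88, 4.2 mm is 0.0672, -0.01 rad / 4 = -0.0025.

Emit:
send_path(
  plan=[
    [[0.0368,0.0672,0.64],[0,0,-0.0025]],
    [[0,0,0.88],[0,0,0]],
    [[0,0,0.8],[0,0,0]],
    [[0,0,0.48],[0,0,0]],
    [[0,0,0.176],[0,0,0]],
    [[0,0,0],[0,0,0]],
  ],
  jaw=50,
)

```text
t: 34.28
tool_pos: [355.5, -375.4, 15.4]
tcp_rot: [0.0, 0.737, -0.676, -0.0]
force: [0.1, -0.6, 0.4]
width: 49.5
grasp_force: 0.0
```

Emit:
send_path(
  plan=[
    [[0,0,0],[0,0,0]],
    [[0,0,0],[0,0,0]],
    [[0,0,0],[0,0,0]],
    [[0,0,0],[0,0,0]],
    [[0,0,0],[0,0,0]],
    [[0,0,-0.48],[0,0,0]],
    [[0,0,-0.8],[0,0,0]],
    [[0,0,-0.88],[0,0,0]],
    [[0,0,-0.48],[0,0,0]],
    [[0,0,0],[0,0,0]],
  ],
  jaw=10,
  grip_n=50,
)

```text
t: 35.52
tool_pos: [355.8, -376.6, 183.4]
tcp_rot: [-0.001, 0.737, -0.676, 0.003]
force: [-0.6, -0.5, -0.4]
width: 24.9
grasp_force: 49.7
```

To row units: 0.174 rad / 4 = 0.0435.

Emit:
send_path(
  plan=[
    [[0,0,0],[0,0,0.0435]],
    [[0,0,0],[0,0,0.0435]],
    [[0,0,0],[0,0,0.0435]],
    [[0,0,0],[0,0,0.0435]],
    [[0,0,0],[0,0,0.0435]],
    [[0,0,0],[0,0,0.0435]],
    [[0,0,0],[0,0,0.0435]],
    [[0,0,0],[0,0,0.0435]],
    [[0,0,0],[0,0,0.0435]],
  ],
)

```text
t: 36.65
tool_pos: [353.7, -375.2, 178.6]
tcp_rot: [-0.001, -0.042, 0.999, 0.001]
force: [-0.5, -0.1, -1.5]
width: 24.4
grasp_force: 49.7
```

Emit:
send_path(
  plan=[
    [[-0.4,0.8,0],[0,0,0]],
    [[-0.4,0.816,0],[0,0,0]],
    [[-0.4,0.8,0],[0,0,0]],
    [[-0.4,0.816,0],[0,0,0]],
    [[-0.4,0.8,0],[0,0,0]],
    [[-0.4,0.816,0],[0,0,0]],
    [[-0.4,0.8,0],[0,0,0]],
    [[-0.384,0.816,0],[0,0,0]],
    [[0,0,0.56],[0,0,0]],
    [[0,0,0],[0,0,0]],
    [[0,0,0],[0,0,0]],
  ],
)

```text
t: 38.02
tool_pos: [516.3, 43.9, 145.4]
tcp_rot: [-0.0, -0.045, 0.999, -0.0]
force: [0.2, -0.2, -0.5]
width: 24.5
grasp_force: 49.7
```

```bash
python3 fit.py w10 516.9 44 49
```

```text
T [516.3  43.9 145.4] xang 0.08996183692476724 move [-0.6  0.1 96.4] w 24.520424216927278 gf 49.73827421665192 j [ 0.4   0.3  -0.38  0.   -0.89 -1.88]
col 300 [(73, 134, 87.6), (74, 112, 87.2), (75, 291, 86.7), (76, 272, 86.3), (80, 465, 84.6), (81, 445, 84.2), (103, 219, 74.9), (104, 511, 74.4), (105, 277, 74.0), (155, 109, 52.9), (200, 148, 33.2), (201, 116, 32.8)]
col 320 [(66, 145, 90.6), (67, 179, 90.1), (68, 96, 89.7), (74, 183, 87.1), (75, 371, 86.7), (76, 157, 86.3), (80, 501, 84.6), (81, 435, 84.1), (101, 157, 75.7), (102, 122, 75.2), (103, 193, 74.8), (104, 328, 74.4), (105, 142, 74.0), (139, 152, 59.7), (140, 159, 59.3), (216, 101, 25.9), (217, 92, 25.4)]
col 340 [(58, 92, 94.1), (59, 97, 93.7), (61, 118, 92.8), (74, 119, 87.2), (75, 316, 86.8), (76, 222, 86.4), (80, 398, 84.6), (81, 436, 84.2), (88, 90, 81.2), (96, 102, 77.9), (97, 93, 77.4), (101, 116, 75.7), (102, 93, 75.3), (103, 192, 74.9), (104, 354, 74.5), (105, 211, 74.1), (207, 104, 30.1)]
```

View pics/w10.png

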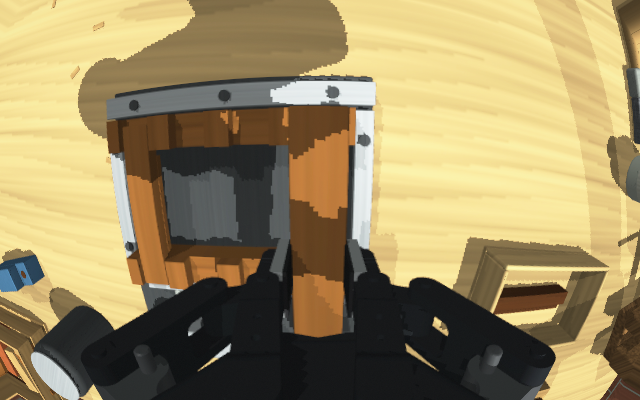

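First crosspiece appears seated at (145,190); second held above its notches, offcut still in the bin at (530,298).

To row units: 40 mm is 0.64, 20 mm is 0.32.

Emit:
send_path(
  plan=[
    [[-0.032,0,0],[0,0,0]],
    [[0,0,0.64],[0,0,0]],
    [[0,0,0.32],[0,0,0]],
    [[0,0,0.224],[0,0,0]],
    [[0,0,0.16],[0,0,0]],
    [[0,0,0.128],[0,0,0]],
    [[0,0,0.08],[0,0,0]],
    [[0,0,0],[0,0,0]],
  ],
)

```text
t: 39.08
tool_pos: [518.9, 44.8, 49.1]
tcp_rot: [0.001, -0.045, 0.999, 0.0]
force: [-1.4, 0.3, 3.4]
width: 24.6
grasp_force: 50.2
```

Emit:
send_path(
  plan=[
    [[0,0,0],[0,0,0]],
    [[0,0,0],[0,0,0]],
    [[0,0,-0.192],[0,0,0]],
    [[0,0,-0.8],[0,0,0]],
    [[0,0,-0.8],[0,0,0]],
    [[0,0,-0.96],[0,0,0]],
    [[0,-0.96,0],[0,0,0]],
    [[0,-0.64,0],[0,0,0]],
    [[0,0,0],[0,0,0]],
    [[0,0,0],[0,0,0]],
  ],
  jaw=40,
)

```text
t: 40.33
tool_pos: [527.4, -55.0, 220.8]
tcp_rot: [0.0, -0.045, 0.999, 0.0]
force: [-0.4, 0.8, 0.3]
width: 39.8
grasp_force: 0.0
```

```bash
python3 -c "
from h import *
s=bot.read_state();print(s['tool_pos']);snap('wrist','w11.png')
a=cv2.imread('pics/w11.png');cv2.imwrite('pics/w11c.png',cv2.resize(a[60:300,180:460],None,fx=2.5,fy=2.5,interpolation=cv2.INTER_CUBIC))"
```

```text
[527.39434697 -54.97149615 220.80357071]
```

View pics/w11c.png

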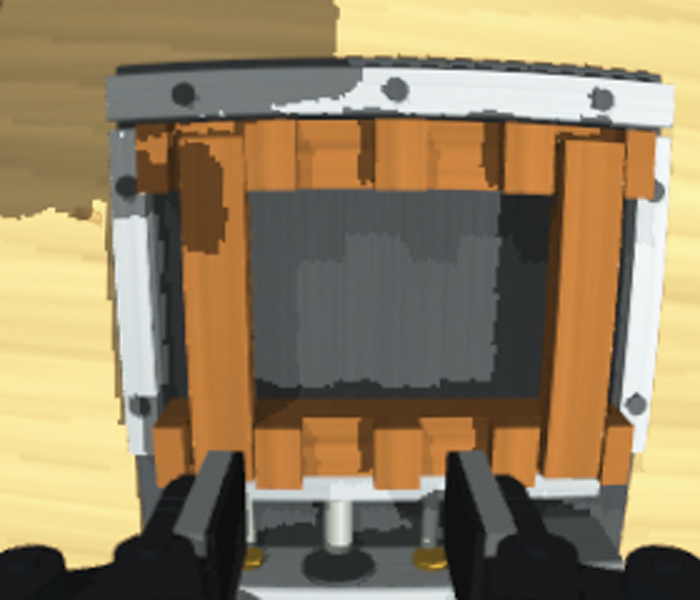

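Both crosspieces look flush in the outer notch pairs. Next, the lever: check its predicted knob position against the start pictures, then go behind it.

To row units: -43.6 mm is -0.6976, 27.8 mm is 0.4448.

Emit:
send_path(
  plan=[
    [[-0.6976,0.4448,0],[0,0,0]],
    [[-0.6976,0.4448,0],[0,0,0]],
    [[-0.6976,0.4448,0],[0,0,0]],
    [[-0.6976,0.4448,0],[0,0,0]],
    [[0,0,0],[0,0,0]],
    [[0,0,0],[0,0,0]],
  ],
  jaw=14,
)

```text
t: 41.12
tool_pos: [690.5, 72.4, 219.7]
tcp_rot: [-0.001, -0.046, 0.999, -0.0]
force: [-0.8, 1.1, 0.4]
width: 14.2
grasp_force: 0.0
```

```bash
python3 -c "
from h import *
print(proj(np.load('pics/side0.npz'),(651.2,67.9,158)),'seen 350.3 203.3',proj(np.load('pics/scene0.npz'),(651.2,67.9,158)),'seen 341 190')
w=np.load('pics/wrist0.npz');print(hit(w,286,291,158,1))
s=bot.read_state();r=R.from_quat(np.roll(s['tcp_rot'],-1)).as_matrix();print(s['tool_pos'],r.T@(np.array([691.1,71.5,146])-s['tool_pos']))"
```

```text
(np.float64(349.9705794432198), np.float64(202.89051692008715)) seen 350.3 203.3 (np.float64(341.1350935783144), np.float64(190.10678236369966)) seen 341 190
[649.36784532  66.97656643 158.        ]
[690.49314285  72.39975497 219.74303869] [-0.62787805 -0.92954601 73.7424932 ]
```

To row units: 37 mm is 0.592, 10 mm is 0.16.

Emit:
send_path(
  plan=[
    [[0,-0.0144,0.592],[0,0,0]],
    [[0,0,0.592],[0,0,0]],
    [[0,0,0],[0,0,0]],
    [[0.16,0,0],[0,0,0]],
    [[0.16,0,0],[0,0,0]],
    [[0.16,0,0],[0,0,0]],
    [[0.16,0,0],[0,0,0]],
    [[0,0,0],[0,0,0]],
  ],
)

```text
t: 42.12
tool_pos: [651.3, 67.0, 147.5]
tcp_rot: [0.001, -0.045, 0.999, 0.0]
force: [2.3, -1.2, 1.3]
width: 14.0
grasp_force: 1.3
```

Emit:
send_path(
  plan=[
    [[0.112,0,0],[0,0,0]],
    [[0.112,0,0],[0,0,0]],
    [[0,0,0],[0,0,0]],
    [[0,0,0],[0,0,0]],
  ],
)

```text
t: 42.62
tool_pos: [637.5, 65.7, 145.4]
tcp_rot: [-0.0, -0.045, 0.999, -0.0]
force: [4.1, -3.0, -2.3]
width: 14.1
grasp_force: 2.6
```

```bash
python3 -c "
from h import *
snap('side','s3.png');s=bot.read_state();T=s['tool_pos'];O=np.array([523.7,-31.9]);X=np.array([np.cos(.09),np.sin(.09)]);print((T[:2]-O)@X,s['force'])
a=cv2.imread('pics/s3.png');cv2.imwrite('pics/s3c.png',cv2.resize(a[170:310,270:410],None,fx=4.2,fy=4.2,interpolation=cv2.INTER_CUBIC))
for q in(0,.3,.36,.42,.45):
  p=136-96*np.sin(q);Y=np.array([-X[1],X[0]]);k=O+p*X+88*Y;u,v=proj(np.load('pics/s3.npz'),(*k,62+96*np.cos(q)));print(q,round((u-270)*4.2),round((v-170)*4.2))
"
```

```text
122.10574119944985 [ 5.33107931 -1.67865704 -0.98717917]
0 336 138
0.3 302 151
0.36 296 155
0.42 289 159
0.45 286 160
```

View pics/s3c.png

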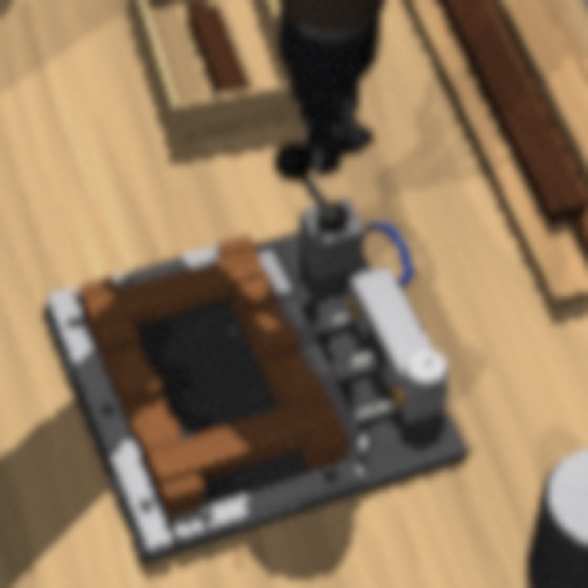

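Knob at (292,159) in the crop, matching about 0.41 rad; I nudge a bit further, then hold.

To row units: 2 mm is 0.032.

Emit:
send_path(
  plan=[
    [[0.032,0,0],[0,0,0]],
    [[0,0,0],[0,0,0]],
    [[0,0,0],[0,0,0]],
    [[0,0,0],[0,0,0]],
    [[0,0,0],[0,0,0]],
    [[0,0,0],[0,0,0]],
    [[0,0,0],[0,0,0]],
    [[0,0,0],[0,0,0]],
    [[0,0,0],[0,0,0]],
    [[0,0,0],[0,0,0]],
    [[0,0,0],[0,0,0]],
  ],
)

```text
t: 44.05
tool_pos: [635.7, 65.6, 145.1]
tcp_rot: [0.0, -0.045, 0.999, 0.0]
force: [5.7, -2.3, -2.2]
width: 14.0
grasp_force: 3.0
```

Emit:
send_path(
  plan=[
    [[0,0,0],[0,0,0]],
    [[0,0,0],[0,0,0]],
    [[0,0,0],[0,0,0]],
    [[0,0,0],[0,0,0]],
    [[0,0,0],[0,0,0]],
    [[0,0,0],[0,0,0]],
    [[0,0,0],[0,0,0]],
    [[0,0,0],[0,0,0]],
    [[0,0,0],[0,0,0]],
    [[0,0,0],[0,0,0]],
    [[0,0,0],[0,0,0]],
  ],
)

```text
t: 45.42
tool_pos: [635.7, 65.6, 145.1]
tcp_rot: [0.0, -0.045, 0.999, 0.0]
force: [5.0, -2.3, -2.8]
width: 14.4
grasp_force: 3.0
```

To row units: 52 mm is 0.832, -50 mm is -0.8.

Emit:
send_path(
  plan=[
    [[-0.24,0,0],[0,0,0]],
    [[-0.24,0,0],[0,0,0]],
    [[-0.24,0,0],[0,0,0]],
    [[-0.32,0,0],[0,0,0]],
    [[0,0,-0.8],[0,0,0]],
    [[0,0,-0.8],[0,0,0]],
    [[0,0,-0.32],[0,0,0]],
    [[0.704,-0.448,0],[0,0,0]],
    [[0.704,-0.448,0],[0,0,0]],
    [[0.704,-0.448,0],[0,0,0]],
    [[0.832,-0.448,0],[0,0,0]],
    [[0,0,0],[0,0,0]],
  ],
)

```text
t: 46.92
tool_pos: [522.0, -58.1, 265.6]
tcp_rot: [-0.003, -0.044, 0.999, 0.001]
force: [0.3, 0.2, 0.2]
width: 13.7
grasp_force: 0.0
```

Emit:
send_path(
  plan=[
    [[0,0,0],[0,0,0]],
    [[0,0,0],[0,0,0]],
  ],
)

```text
t: 47.18
tool_pos: [527.5, -56.0, 265.7]
tcp_rot: [-0.001, -0.045, 0.999, 0.0]
force: [-0.5, 0.3, -1.1]
width: 14.0
grasp_force: 0.0
```

Run:
```python
from h import *
s=bot.read_state();im,w=snap('wrist','w12.png');print(s['tool_pos'])
O=np.array([523.7,-31.9]);X=np.array([np.cos(.09),np.sin(.09)]);Y=np.array([-X[1],X[0]])
g=im.astype(int)
for u in(270,296,322,345):
    c=g[:,u-3:u+4].mean(1);e=np.abs(c[2:]-c[:-2]).sum(1)
    print(u,[(v+1,int(e[v]),round(float((hit(w,u,v+1,52,1)[:2]-O)@X),1)) for v in range(60,290) if e[v]>110 and e[v]>=e[max(v-2,0):v+3].max()])
snap('side','s4.png')
v=w; c=np.load('pics/s4.npz'); k=O+136*X+88*Y; print('knob',proj(c,(*k,158)))
i=c['im'].max(2); m=(i[180:225,325:370]<45).astype(np.uint8); n,l,st,ce=cv2.connectedComponentsWithStats(m); print([(st[j].tolist(),np.round(ce[j]+[325,180],1)) for j in range(1,n) if st[j,4]>15])
```

```text
[527.51500756 -55.9613108  265.71343639]
270 [(88, 228, -101.7), (91, 165, -98.3), (98, 250, -90.3), (105, 267, -82.4), (233, 311, 68.8), (245, 445, 84.7), (255, 128, 98.4)]
296 [(87, 362, -102.1), (91, 188, -97.6), (94, 288, -94.2), (106, 372, -80.6), (133, 170, -50.2), (197, 114, 23.7), (210, 183, 39.5), (233, 283, 68.5), (239, 354, 76.4)]
322 [(86, 286, -103.1), (91, 458, -97.4), (104, 247, -82.8), (133, 177, -50.2), (195, 139, 21.3), (207, 125, 35.8), (229, 263, 63.3), (232, 582, 67.1), (245, 375, 84.2), (277, 270, 129.1)]
345 [(87, 346, -102.3), (91, 487, -97.8), (107, 462, -79.7), (133, 146, -50.4), (197, 126, 23.6), (233, 408, 68.4), (239, 244, 76.3)]
knob (np.float64(349.97603930972303), np.float64(202.8730837492596))
[([0, 0, 13, 43, 387], array([329.6, 197. ])), ([22, 21, 7, 7, 36], array([350.1, 203.7])), ([22, 41, 5, 4, 16], array([349.1, 222.5]))]
```

View pics/w12.png

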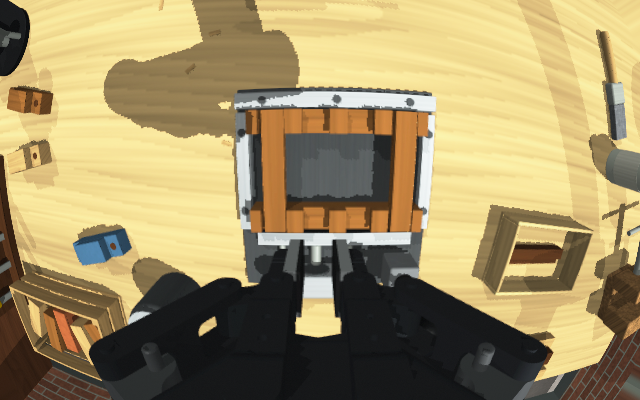

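The joints are closed: rail spacing is about 119 mm. The lever is upright at side px (350,204), and the offcut is in the bin at (537,253). Handing in.

```bash
python3 -c "
from cell import bot
print(bot.hand_in())"
```

```text
the job is handed in; nothing more can be done
None
```

The job is handed in at about 47 s of the 210 s. The offcut is in the bin, and both rails and the two crosspieces I found are seated, with rail centre lines measuring about 119 mm apart (limit 123.5). The lever was held over for about 2.7 s and has sprung back upright. `hand_in()` gave no verdict, so this rests on my own camera measurements.

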